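Put the feeder battery on charge

TASK

Put the long narrow battery pack on charge in the cradle on the bench: of the three loose packs it is the only one that fits. Tip one end of it in under the cradle's fixed lip, then let the other end down behind the low end wall until the pack lies flat on the floor of the bay, and let go. Leave the two other packs where they are.

Things in the scene. Friction and masses are not known exactly. Their poses are not given: they have to be found in the camera images.
- long_pack_center (a point): Centre (half-way up) of the long narrow battery pack, a loose grey plastic block with black bands and a black top panel: 110 mm long (its x), 50 mm wide (its y), 36 mm high (its z), about 0.5 kg. It lies flat on the bench at the start. Both ends are alike: either may go under the lip.
- bay (a point): Centre of the bay floor, 14 mm over the bench, in a fixed metal cradle. z up; x runs from the lip end (-x, nearer the robot) to the low end wall. Floor x -60 to 60 mm; low wall 20 mm high, leaning out 4 mm. Side cheeks at both ends leave 56 mm of width, flared; from x = -31 to 40 mm the sides are open to the bench for fingers (floor 40 mm wide). A seated pack's centre is 18 mm above.
- lip (a point): Middle of the lower edge of the cradle's fixed lip, a metal plate 6 mm thick at the robot-side end; axes as the bay's. It lies at x = -42 mm, 48 mm over the bay floor; the lip overhangs the upright wall behind it by 18 mm. The mouth from lip to low wall (106 mm) is shorter than the pack. A grey charger box stands behind the lip, its top 2 mm below the lip's.
- short_pack: Underside centre of a shorter pack of the same look, 72 x 50 x 36 mm: not to be used, leave it lying.
- wide_pack: Underside centre of a wider pack of the same look, 110 x 72 x 36 mm: not to be used, leave it lying.
There are look-alikes about, which are no part of the job. Leave any red or white look-alike of the part that bears long_pack_center alone.

How it is judged:
By the outcome, as a careful person would: the job done as asked, in the order asked, and still so for the second after the job is handed in, with the robot touching nothing.
It also fails if it takes over 38 s, if anything falls off the work surface, if the arm or the gripper's body presses on something with over 40 N, if the wrist force passes 120 N, or if a joint passes its speed limit or range.

ROBOT

A 6-joint arm with a two-finger parallel gripper is mounted at the origin on the work surface. World frame = base frame: x ahead of the robot, y to its left, z up, the work surface at z = 0. Lengths are in m, angles in degrees, forces in N, time in s.
With the tool pointing down it reaches from about 0.325 to 0.9 m from the base axis. Payload 3.5 kg.
Tool frame: the origin (TCP) lies where the fingers leave the gripper's body, on its centre line; the fingertips stand 73 mm ahead of it and the grasp point (between the pads) lies 54 mm ahead of it; z points along the fingers, y is the line along which they close (so a half turn about z gives the same grasp; the last joint's range is limited). The gripper opens to 85 mm and grips with 20 to 120 N. Pads are 22 mm wide; open, the fingers measure 114 mm over their backs; the gripper's body (76 mm by 85 mm) begins 54 mm behind the grasp point. The pads swing forward as they close: fully open they stand 13 mm farther back than shut.
Start: joints at [-82.701, 15.837, -1.513, 72.651, 0, 84.076], TCP at [0.143, -0.608, 0.304] pointing down, gripper open.
Joint ranges: [-178.77, 178.77], [-48.84, 107.48], [-61.69, 71.31], [-111.58, 123.2], [-90, 87.43], [-180, 180]. Speed limits (degrees/s): [147.25, 147.25, 180, 180, 180, 180].

INTERFACE

Orientations are given as a 3x3 rotation matrix whose columns are the frame's x, y, z axes.
In Python, from station import bot, viewer, order gives the robot as it stands.
- The arm moves only by the tool move_arm, never from a script. Its argument "steps" is text: rows parted by semicolons, each of 5 numbers parted by spaces: the opening, from -1 (shut) to 1 (fully open), so that 0 is half open, then the shift along the tool's x, y, z in cm, then the turn about the tool's z in degrees. In form: gripper tx ty tz spin; .... A call has 1 to 20 rows; each row shifts and turns the commanded pose from where the row before left it, along the tool's axes as they then stand; what a row does not reach is not made up. A row lasts 1/12 s, in which the tool goes at most 41.7 mm and 7.16 degrees, less where a joint would pass 70% of its speed; a pose out of reach is approached as far as the arm can. A call is refused whole if a number of a shift passes 4.17 or a number of a turn 7.16, either way. A call with a gripper value outside its range is refused whole. The fingers move at their own pace and stop on an object; "squeeze" is the grip in N (left out, the last holds). Time passes only in rows, so rows that do not move let the fingers close. It gives the time, the measured TCP pose, the force, the opening and the grip force at its end, in the units of the state.
- bot.get_state(): the state, without advancing time (a new reading comes with each control period).
- viewer.camera(name): name is "side" or "top" or "wrist"; returns the picture (384x512x3 uint8, blue, green, red); there is no depth.
- viewer.camera_model(name): a dict with "mtx" (3x3 intrinsics, pixels), "dist" ([k1, k2, p1, p2, k3] as OpenCV has them; the pictures are not rectified), "extrinsics" (4x4, takes a point from world to camera coordinates). Camera axes: x right, y down, z forward; pixel columns grow to the right and rows downward; lengths in m; the calibration is good to about 2 mm. A picture is of the moment at which its call begins: read the wrist's pose just before it. camera_model takes no time and is no camera call; for the wrist camera it gives the pose at the moment of the call.
- order.job_done(): hands the job in; it is judged then, once.
The state is a dict: "time_s": time; "joint_positions": joint angles; "joint_velocities": joint speeds; "joint_torque": joint torques, N m; "eef_pos": TCP position; "tool_rot": TCP orientation; "force": force on the tool from outside, world axes, zero at the start; "wrist_torque": the same for the moment, N m; "width": finger opening in m; "finger_force": force on a finger pad.
Only numpy, scipy, OpenCV 4.12 (cv2) and the standard library are available. Lean on these libraries where they do the work, as an engineer would, in place of code of your own. Each camera call takes 0.05 s, during which the arm holds its last target. There are 200 camera calls.

## Working session

There is one attempt and no reset: what is moved stays moved. The work goes in short steps, Python scripts to look and compute and a tool call to move; the robot and the scene stay as the last step left them, time stands still between calls to the robot, and variables do not carry over. Pictures are saved under pics/ and viewed, at most 13 in all, crops included, and the job is handed in when it is done.

Besides the shell and the picture viewer there is one more tool, called as name(argument=value, ...) on one line, values as JSON. move_arm: Moves the arm, as the interface text tells. Its arguments: {"type":"object","properties":{"steps":{"type":"string"},"squeeze":{"type":"number"}},"required":["steps"]}

```bash
ls; mkdir -p pics
python3 - <<'E'
from station import bot, viewer, order
import cv2, numpy as np
s=bot.get_state(); print(s['time_s'],s['eef_pos'],s['tool_rot'],s['width'])
a=viewer.camera('top'); b=viewer.camera('side')
cv2.imwrite('pics/top0.png',a); cv2.imwrite('pics/side0.png',b)
for n in('top','side'):
    m=viewer.camera_model(n); E=np.array(m['extrinsics']); print(n,np.round(m['mtx'],1).tolist(),np.round(m['dist'],3).tolist(),np.round(-E[:3,:3].T@E[:3,3],3),np.round(E[:3,:3],3).tolist())
E
```

```text
pics
0.0 [ 0.14287962 -0.60781364  0.30274992] [[ 9.73492358e-01  2.28719386e-01 -2.65250208e-04]
 [ 2.28719413e-01 -9.73489945e-01  2.18119109e-03]
 [ 2.40662276e-04 -2.18404073e-03 -9.99997586e-01]] 0.08535496114935677
top [[466.3, 0.0, 257.4], [0.0, 466.3, 191.0], [0.0, 0.0, 1.0]] [-0.111, 0.0, 0.0, 0.0, 0.0] [0.387 0.081 1.637] [[0.025, -1.0, -0.003], [-0.996, -0.025, -0.084], [0.084, 0.005, -0.996]]
side [[455.4, 0.0, 248.1], [0.0, 455.4, 186.0], [0.0, 0.0, 1.0]] [0.056, 0.0, 0.0, 0.0, 0.0] [0.388 1.    0.885] [[-0.989, -0.147, 0.015], [-0.11, 0.664, -0.74], [0.099, -0.733, -0.673]]
```

View pics/top0.png

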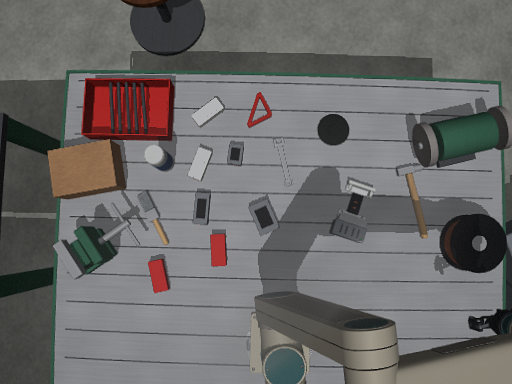

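View pics/side0.png

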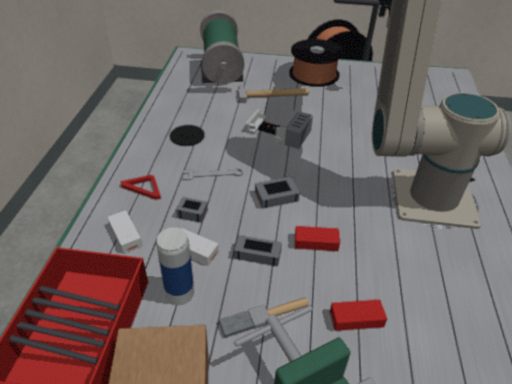

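The top view shows three grey packs: (202,207), narrow and long; (263,216), wide; (235,153), short. The look-alikes are red at (219,249) and (158,274), and white at (207,110) and (200,162). The cradle is at (352,208), with its charger box at (348,226). I choose (202,207) and check it in a close crop.

```bash
cat > h.py <<'E'
import cv2, numpy as np
from station import bot, viewer, order
def ray(m,uv):
    E=np.array(m['extrinsics']);R=E[:3,:3]
    p=cv2.undistortPoints(np.array(uv,float).reshape(-1,1,2),np.array(m['mtx']),np.array(m['dist'])).reshape(-1,2)
    return -R.T@E[:3,3], np.c_[p,np.ones(len(p))]@R
def plane(m,uv,z):
    o,d=ray(m,uv); return o+d*((z-o[2])/d[:,2])[:,None]
def proj(m,P):
    E=np.array(m['extrinsics'])
    return cv2.projectPoints(np.array(P,float).reshape(-1,3),cv2.Rodrigues(E[:3,:3])[0],E[:3,3],np.array(m['mtx']),np.array(m['dist']))[0].reshape(-1,2)
E
python3 - <<'E'
from h import *
a=cv2.imread('pics/top0.png'); m=viewer.camera_model('top')
c1=cv2.resize(a[140:240,180:290],None,fx=4,fy=4,interpolation=cv2.INTER_CUBIC)
c2=cv2.resize(a[165:255,320:390],None,fx=4.44,fy=4.44,interpolation=cv2.INTER_CUBIC)[:400]
cv2.imwrite('pics/crop1.png',np.hstack([c1,c2]))
print(c1.shape,c2.shape)
g=cv2.cvtColor(a,cv2.COLOR_BGR2GRAY)
for n,(x,y) in dict(long=(202,207),wide=(263,216),short=(235,153)).items():
    w=g[y-28:y+28,x-28:x+28]; k=(w<118).astype(np.uint8)
    cs=cv2.findContours(k,cv2.RETR_EXTERNAL,cv2.CHAIN_APPROX_NONE)[0]
    c=max(cs,key=cv2.contourArea)
    bx=cv2.boxPoints(cv2.minAreaRect(c))+[x-28,y-28]
    P=plane(m,bx,.03); print(n,bx.round(1).tolist(),P.mean(0).round(3),np.linalg.norm(P[1]-P[0]).round(3),np.linalg.norm(P[2]-P[1]).round(3),np.degrees(np.arctan2(*(P[1]-P[0])[1::-1])).round(1))
E
```

```text
(400, 440, 3) (400, 311, 3)
long [[174.0, 224.0], [174.0, 188.0], [229.0, 188.0], [229.0, 224.0]] [0.466 0.282 0.03 ] 0.125 0.191 2.2
wide [[235.0, 192.0], [290.0, 192.0], [290.0, 243.0], [235.0, 243.0]] [0.431 0.07  0.03 ] 0.19 0.176 -88.6
short [[207.0, 141.0], [262.0, 141.0], [262.0, 166.0], [207.0, 166.0]] [0.652 0.173 0.03 ] 0.193 0.088 -88.7
```

View pics/crop1.png

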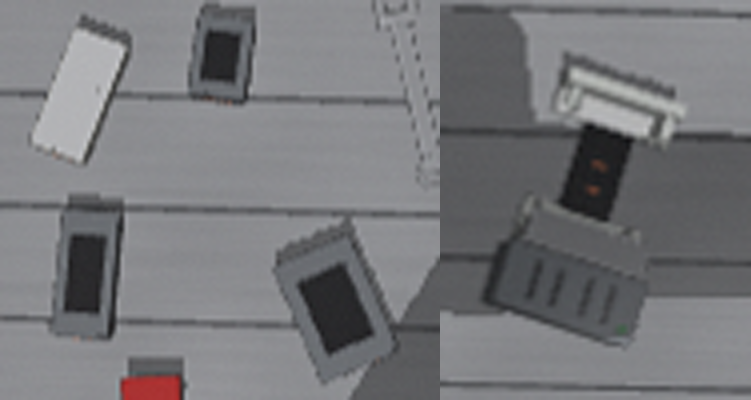

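The crop confirms the choice: the long pack has its panel centre at crop (86,273), which is image (201.5,208), and is clearly narrower than the wide one and longer than the short one. In the cradle, the lip and charger are at the bottom, the dark floor runs between crop (613,130) and (590,215), and the low wall is at the top. Next I measure both from the dark panels.

Run:
```python
from h import *
a=cv2.imread('pics/top0.png'); m=viewer.camera_model('top')
g=cv2.cvtColor(a,cv2.COLOR_BGR2GRAY)
for n,(x,y),z,T in (('long',(202,208),.036,60),('wide',(263,216),.036,60),('short',(235,154),.036,60),('floor',(356,202),.014,50)):
    k=(g<T).astype(np.uint8); _,l=cv2.connectedComponents(k); i=l[y,x]; k=(l==i).astype(np.uint8) if i else k*0
    ys,xs=np.nonzero(k)
    if len(xs)==0: print(n,'none',g[y,x]);continue
    bx=cv2.boxPoints(cv2.minAreaRect(np.c_[xs,ys].astype(np.float32)))
    P=plane(m,bx,z); print(n,len(xs),bx.round(1).tolist(),P.mean(0).round(4),np.linalg.norm(P[1]-P[0]).round(3),np.linalg.norm(P[2]-P[1]).round(3),np.degrees(np.arctan2(*(P[1]-P[0])[1::-1])).round(1))
# lip / wall by hand from crop
pts=lambda q:[(320+u/4.44,165+v/4.44) for u,v in q]
print('low wall inner foot', plane(m,pts([(613-440,130)]),.014))
print('lip edge ends', plane(m,pts([(525-440,203),(640-440,240)]),.068))
print('wall top outer', plane(m,pts([(567-440,90),(680-440,110)]),.034))
```

```text
long 165 [[195.60000610351562, 217.0], [197.3000030517578, 198.3000030517578], [205.89999389648438, 199.10000610351562], [204.1999969482422, 217.6999969482422]] [0.4581 0.2833 0.036 ] 0.065 0.03 -3.2
wide 239 [[253.89999389648438, 210.3000030517578], [265.20001220703125, 205.5], [272.8999938964844, 223.3000030517578], [261.5, 228.1999969482422]] [0.4334 0.0672 0.036 ] 0.042 0.067 -65.4
short 104 [[230.0, 148.0], [239.0, 148.0], [239.0, 159.0], [230.0, 159.0]] [0.6505 0.1727 0.036 ] 0.031 0.039 -88.6
floor none 59
low wall inner foot [[ 0.52098504 -0.26643365  0.014     ]]
lip edge ends [[ 0.45917966 -0.18782247  0.068     ]
 [ 0.43304976 -0.27632705  0.068     ]]
wall top outer [[ 0.54976473 -0.22569128  0.034     ]
 [ 0.53632578 -0.31500034  0.034     ]]
```

move_arm(steps="1 0 0 0 7.1; 1 0 0 0 7.1; 1 0 0 0 3.5; 1 1.0 -3.4 0 0; 1 1.0 -3.4 0 0; 1 1.0 -3.4 0 0; 1 1.0 -3.4 0 0; 1 1.0 -3.4 0 0; 1 1.0 -3.4 0 0; 1 1.0 -3.4 0 0")

```text
time_s: 0.93
eef_pos: [0.2314, -0.3746, 0.3034]
tool_rot: [[0.997, -0.079, -0.0], [-0.079, -0.997, 0.001], [-0.0, -0.001, -1.0]]
force: [0.7, 0.5, 0.5]
width: 0.0853
finger_force: 0.0
```

Run:
```python
from h import *
s=bot.get_state(); print(s['time_s'],s['joint_positions'],s['eef_pos'],s['tool_rot'])
```

```text
0.9333 [-6.67230874e+01 -3.12908383e+00 -2.29878332e+01  7.01929631e+01
  1.07144468e-02  1.17782288e+02] [ 0.23142894 -0.37464647  0.30336038] [[ 9.96909938e-01 -7.85527917e-02 -1.84885728e-04]
 [-7.85525945e-02 -9.96909562e-01  9.02990096e-04]
 [-2.55246743e-04 -8.85676547e-04 -9.99999575e-01]]
```

move_arm(steps="1 0 0 0 -7.16; 1 0 0 0 -7.16; 1 0 0 0 -7.16; 1 0 0 0 -7.16; 1 0 0 0 -7.16; 1 0 0 0 -7.16; 1 0 0 0 -7.16; 1 0 0 0 -7.16; 1 0 0 0 -7.16; 1 0 0 0 -7.16; 1 0 0 0 -7.16; 1 0 0 0 -7.16; 1 0 0 0 -7.16; 1 0 0 0 -7.16; 1 0 0 0 -7.16; 1 0 0 0 -7.16; 1 0 0 0 -7.16; 1 0 0 0 -7.16; 1 0 0 0 -7.16; 1 0 0 0 -7.16")

```text
time_s: 2.6
eef_pos: [0.2312, -0.3762, 0.3034]
tool_rot: [[-0.756, 0.655, -0.0], [0.655, 0.756, 0.001], [0.001, 0.0, -1.0]]
force: [0.1, -0.2, -0.2]
width: 0.0856
finger_force: 0.0
```

move_arm(steps="1 0 0 0 -7.16; 1 0 0 0 -7.16; 1 0 0 0 -7.16; 1 0 0 0 -7.16; 1 0 0 0 -7.16; 1 0 0 0 -1")

```text
time_s: 3.1
eef_pos: [0.2312, -0.3762, 0.3035]
tool_rot: [[-0.997, 0.075, -0.0], [0.075, 0.997, 0.001], [0.0, 0.001, -1.0]]
force: [0.3, -0.1, 0.4]
width: 0.0854
finger_force: 0.0
```

move_arm(steps="1 -1.18 3.9 0.3 0; 1 -1.18 3.9 0.3 0; 1 -1.18 3.9 0.3 0; 1 -1.18 3.9 0.3 0; 1 -1.18 3.9 0.3 0; 1 -1.18 3.9 0.3 0; 1 -1.18 3.9 0.3 0; 1 -1.18 3.9 0.3 0; 1 -1.18 3.9 0.3 0; 1 -1.18 3.9 0.3 0; 1 -1.18 3.9 0.3 0; 1 -1.18 3.9 0.3 0; 1 -1.18 3.9 0.3 0; 1 -1.18 3.9 0.3 0; 1 -1.18 3.9 0.3 0; 1 -1.18 3.9 0.3 0; 1 -1.18 3.9 0.3 0; 1 0 0 0 0")

```text
time_s: 4.6
eef_pos: [0.4854, 0.2743, 0.2519]
tool_rot: [[-0.997, 0.075, 0.002], [0.075, 0.997, 0.003], [-0.002, 0.003, -1.0]]
force: [0.8, 0.6, 0.8]
width: 0.0854
finger_force: 0.0
```

Run:
```python
from h import *
s=bot.get_state(); m=viewer.camera_model('wrist'); a=viewer.camera('wrist'); cv2.imwrite('pics/w1.png',a)
print(s['time_s'],np.round(s['joint_positions'],1),s['eef_pos']); print(proj(m,[[.458,.283,.036]]), np.round(ray(m,[[256,192]]),3))
np.savez('w1.npz',**{k:np.array(v) for k,v in m.items() if k in('mtx','dist','extrinsics')})
```

```text
4.6 [ 22.8  10.8 -14.3  64.7   0.1  27.1] [0.4853765  0.27432868 0.2519244 ]Traceback (most recent call last):
  File "<stdin>", line 3, in <module>
    return _wrapfunc(a, 'round', decimals=decimals, out=out)
    return _wrapit(obj, method, *args, **kwds)
    conv = _array_converter(obj)
ValueError: setting an array element with a sequence. The requested array has an inhomogeneous shape after 1 dimensions. The detected shape was (2,) + inhomogeneous part.
```

View pics/w1.png

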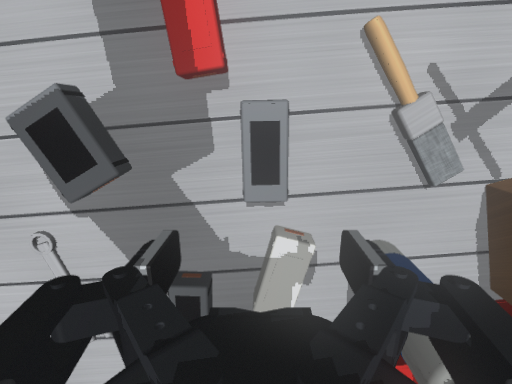

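The wrist view shows the long pack at (265,150), with its panel spanning about (250,121) to (279,186). The wide pack is at (68,143) on the left. The white look-alike at (287,265) and the short pack at (190,290) are near the fingers.

```bash
cat >> h.py <<'E'
def panel(a,m,seed,z,T=50):
    g=cv2.cvtColor(a,cv2.COLOR_BGR2GRAY); _,l=cv2.connectedComponents((g<T).astype(np.uint8))
    i=l[seed[1],seed[0]]; assert i, g[seed[1],seed[0]]
    ys,xs=np.nonzero(l==i); P=plane(m,np.c_[xs,ys],z)[:,:2]
    c,sz,_=r=cv2.minAreaRect((P*1000).astype(np.float32)); b=cv2.boxPoints(r); e=[b[1]-b[0],b[2]-b[1]]; e=max(e,key=np.linalg.norm)
    return np.round(c,1),np.round(sz,1),np.degrees(np.arctan2(e[1],e[0])).round(1)
E
python3 - <<'E'
from h import *
m=viewer.camera_model('wrist'); a=cv2.imread('pics/w1.png')
print(panel(a,m,(265,150),.036)); print(proj(m,[[.458,.283,.036]]))
print(plane(m,[(241,100),(289,100),(287,194),(244,194)],.036).round(4))
w=cv2.imread('pics/top0.png'); t=viewer.camera_model('top'); print(panel(w,t,(202,208),.036,60))
E
```

```text
Traceback (most recent call last):
  File "h.py", line 14, in panel
    i=l[seed[1],seed[0]]; assert i, g[seed[1],seed[0]]
                                 ^
AssertionError: 62
```

Run:
```python
from h import *
m=viewer.camera_model('wrist'); a=cv2.imread('pics/w1.png')
for T in (65,75): print(panel(a,m,(265,150),.036,T))
print(proj(m,[[.458,.283,.036]]))
print(plane(m,[(241,100),(289,100),(287,194),(244,194)],.036).round(4))
w=cv2.imread('pics/top0.png'); t=viewer.camera_model('top'); print(panel(w,t,(202,208),.036,60))
```

```text
(array([457.5, 280.1]), array([28.5, 65.4]), np.float32(-3.5))
(array([457.6, 280.3]), array([29.5, 67.3]), np.float32(-4.8))
[[267.44858241 153.645955  ]]
[[0.4016 0.2601 0.036 ]
 [0.4053 0.3086 0.036 ]
 [0.5044 0.3015 0.036 ]
 [0.5007 0.254  0.036 ]]
(array([458.1, 283.3]), array([29.7, 64.3]), np.float32(-3.2))
```

move_arm(steps="1 0 0.4 1.4 0; 1 0 0 3.2 0; 1 0 0 3.2 0; 1 0 0 3.2 0; 1 0 0 3.2 0; 1 0 0 2.2 0; 1 0 0 1 0; 1 0 0 0 0; 1 0 0 0 0")

```text
time_s: 5.4
eef_pos: [0.4833, 0.2721, 0.0793]
tool_rot: [[-0.997, 0.08, -0.0], [0.08, 0.997, -0.0], [0.0, -0.0, -1.0]]
force: [0.9, -0.1, 0.6]
width: 0.0855
finger_force: 0.0
```

move_arm(steps="-1 0 0 0 0; -1 0 0 0 0; -1 0 0 0 0; -1 0 0 0 0; -1 0 0 0 0; -1 0 0 0 0; -1 0 0 0 0; -1 0 0 0 0", squeeze=20)

```text
time_s: 6.07
eef_pos: [0.4857, 0.2746, 0.0816]
tool_rot: [[-0.997, 0.078, 0.005], [0.078, 0.997, 0.005], [-0.005, 0.005, -1.0]]
force: [0.3, 2.8, 6.3]
width: 0.05
finger_force: 20.2
```

move_arm(steps="-1 0 0 -0.7 0; -1 0 0 -0.7 0; -1 0 0 -0.7 0; -1 0 0 -0.7 0; -1 0 0 -0.7 0; -1 0 0 0 0; -1 0 0 0 0")

```text
time_s: 6.65
eef_pos: [0.4838, 0.2728, 0.1145]
tool_rot: [[-0.997, 0.078, 0.001], [0.078, 0.997, 0.0], [-0.001, 0.0, -1.0]]
force: [-0.3, -0.6, -6.3]
width: 0.0498
finger_force: 22.3
```

Run:
```python
from h import *
a=viewer.camera('wrist'); b=viewer.camera('side')
s=bot.get_state(); print(s['time_s'],s['eef_pos'],s['force'],s['wrist_torque'],s['width'],s['finger_force'])
p=proj(viewer.camera_model('side'),[s['eef_pos']])[0].astype(int); print(p)
y,x=max(p[1]-30,0),p[0]-75
c=cv2.resize(b[y:y+125,x:x+150],(480,400),interpolation=cv2.INTER_CUBIC)
cv2.imwrite('pics/lift.png',np.hstack([c,cv2.resize(a[:,130:400],(281,400))]))
```

```text
6.75 [0.4830829  0.27250456 0.11366022] [ 0.27576371 -0.17085916 -5.86450682] [-0.03903776 -0.15981502  0.02383517] 0.04959684733434454 22.25507229566574
[248 219]
```

View pics/lift.png

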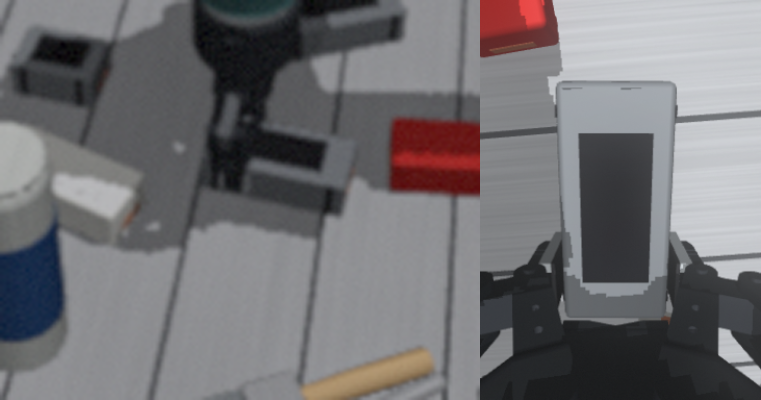

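The pack is off the bench and held by the fingers, with the lip end (top of the wrist crop) drooping slightly. I measure the tilt from the panel corners.

```bash
cat >> h.py <<'E'
def tilt(m,q):
    "panel corners px (far-left, far-right, near-right, near-left) -> pose of pack top, x toward near end"
    obj=np.array([[-33,15,0],[-33,-15,0],[33,-15,0],[33,15,0]],float)/1000
    ok,r,t=cv2.solvePnP(obj,np.array(q,float),np.array(m['mtx']),np.array(m['dist']))
    E=np.array(m['extrinsics']); R=E[:3,:3].T@cv2.Rodrigues(r)[0]; c=E[:3,:3].T@(t[:,0]-E[:3,3])
    return R.round(3),c.round(4),'tilt',np.degrees(np.arcsin(R[2,0])).round(1),'yaw',np.degrees(np.arctan2(R[1,0],R[0,0])).round(1)
def corners(a,seed,T=75):
    g=cv2.cvtColor(a,cv2.COLOR_BGR2GRAY); _,l=cv2.connectedComponents((g<T).astype(np.uint8)); k=(l==l[seed[1],seed[0]]).astype(np.uint8)
    c=max(cv2.findContours(k,0,2)[0],key=cv2.contourArea)
    for e in np.arange(2,20,.5):
        p=cv2.approxPolyDP(c,e,True)[:,0]
        if len(p)==4: break
    p=p[np.argsort(p[:,1])]; t=p[:2][np.argsort(p[:2,0])]; b=p[2:][np.argsort(-p[2:,0])]
    return np.r_[t,b]
E
python3 - <<'E'
from h import *
m=viewer.camera_model('wrist'); a=viewer.camera('wrist')
f=lambda u,v:(130+(u-480)*.961,v*.96)
print(tilt(m,[f(578,133),f(653,133),f(650,283),f(580,283)]))
q=corners(a,(258,200)); print(q.tolist(),tilt(m,q))
w=cv2.imread('pics/w1.png'); print(corners(w,(265,150)).tolist())
E
```

```text
(array([[ 0.995, -0.082,  0.06 ],
       [-0.081, -0.997, -0.009],
       [ 0.061,  0.004, -0.998]]), array([0.4543, 0.276 , 0.0708]), 'tilt', np.float64(3.5), 'yaw', np.float64(-4.7))
[[226, 128], [295, 129], [291, 270], [229, 270]] (array([[ 0.992, -0.084,  0.091],
       [-0.083, -0.996, -0.019],
       [ 0.092,  0.011, -0.996]]), array([0.455 , 0.2761, 0.067 ]), 'tilt', np.float64(5.3), 'yaw', np.float64(-4.8))
[[251, 122], [278, 121], [278, 183], [253, 184]]
```

move_arm(steps="-1 0 0 0 0; -1 0 0 -1.6 0; -1 0 0 -3 0; -1 0 0 -3 0; -1 0 0 -3 0; -1 0 -2 -2 0; -1 -0.6 -3.2 -1 0; -1 -0.6 -3.2 -1 0; -1 -0.6 -3.2 0 0; -1 -0.6 -3.2 0 0; -1 -0.6 -3.2 0 0; -1 -0.6 -3.2 0 0; -1 -0.6 -3.2 0 0; -1 -0.6 -3.2 0 0; -1 -0.6 -3.2 0 0; -1 -0.6 -3.2 0 0; -1 -0.6 -3.2 0 0; -1 -0.5 -1.6 0 5.7; -1 0 0 0 5.7; -1 0 0 0 0", squeeze=80)

```text
time_s: 8.47
eef_pos: [0.5237, -0.1208, 0.2593]
tool_rot: [[-0.961, 0.277, -0.001], [0.277, 0.961, 0.001], [0.001, 0.001, -1.0]]
force: [-0.6, -0.8, -6.5]
width: 0.0482
finger_force: 88.3
```

Run:
```python
from h import *
m=viewer.camera_model('wrist'); a=viewer.camera('wrist')
s=bot.get_state(); print(s['time_s'],np.round(s['joint_positions'],1),s['eef_pos'],np.degrees(np.arctan2(-s['tool_rot'][1][0],-s['tool_rot'][0][0])))
cv2.imwrite('pics/w2.png',a); np.savez('w2.npz',mtx=m['mtx'],dist=m['dist'],extrinsics=m['extrinsics'])
cv2.imwrite('pics/w2v.png',cv2.resize(a,(800,600)))
```

```text
8.5167 [-19.8   8.6 -16.1  65.4   0.   -4. ] [ 0.52336785 -0.11999061  0.25921659] -15.830046411490047
```

View pics/w2v.png

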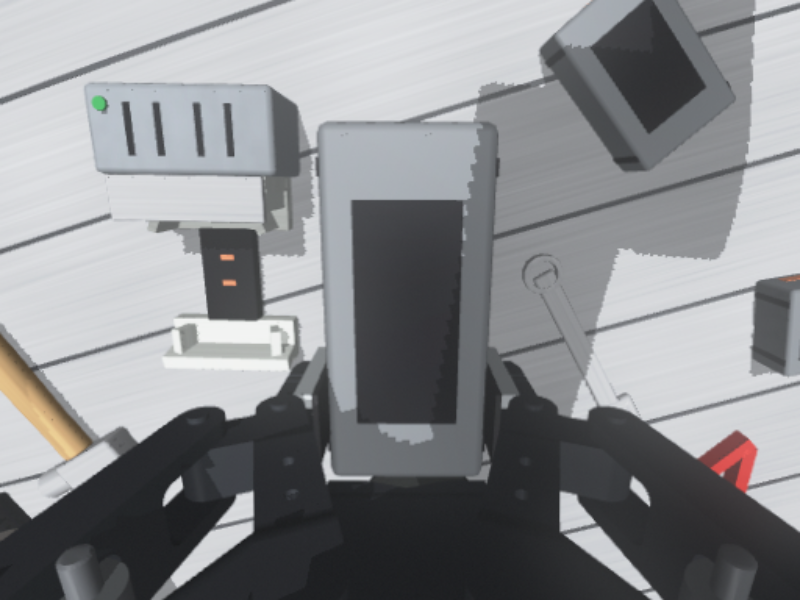

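The wrist view (800 px scale) shows these features:
- **Pack:** held in the centre.
- **Lip:** front edge from (111,219) to (264,221).
- **Floor:** dark strip centreline from (230,230) to (235,318).
- **Low wall:** end piece between (172,318) and (300,368).

I turn these into world points.

Run:
```python
from h import *
m=dict(np.load('w2.npz')); k=.64
P=lambda q,z:plane(m,np.array(q,float)*k,z).round(4)
print('cam',ray(m,[[256,192]])[0].round(3), ray(m,[[256,192]])[1].round(3))
print('floor far L/R, near L/R',P([(202,230),(258,230),(209,318),(262,318)],.014))
print('lip z.062',P([(111,219),(264,222)],.062)); print('lip z.068',P([(111,219),(264,222)],.068))
print('lip rear top z.068',P([(105,175),(262,175)],.068))
print('wall bits z.034',P([(172,318),(298,318),(165,366),(300,368),(165,357),(300,359)],.034))
print('contacts',P([(227,257),(229,283)],.014))
E=lambda b,yaw,L:b+np.array(L)[:,:2]/1000@np.array([[np.cos(yaw),np.sin(yaw)],[-np.sin(yaw),np.cos(yaw)]])
a=cv2.imread('pics/w2.png'); 
q=corners(a,(258,200)); print(q.tolist(),tilt(m,q))
```

```text
cam [ 0.459 -0.101  0.329] [[ 0.264 -0.09  -0.961]]
floor far L/R, near L/R [[ 0.452  -0.2579  0.014 ]
 [ 0.4639 -0.2173  0.014 ]
 [ 0.5179 -0.2804  0.014 ]
 [ 0.5296 -0.2397  0.014 ]]
lip z.062 [[ 0.4301 -0.2874  0.062 ]
 [ 0.4595 -0.1941  0.062 ]]
lip z.068 [[ 0.4308 -0.2832  0.068 ]
 [ 0.4595 -0.192   0.068 ]]
lip rear top z.068 [[ 0.4057 -0.2749  0.068 ]
 [ 0.433  -0.1831  0.068 ]]
wall bits z.034 [[ 0.5064 -0.2958  0.034 ]
 [ 0.5326 -0.2052  0.034 ]
 [ 0.5407 -0.3176  0.034 ]
 [ 0.571  -0.2176  0.034 ]
 [ 0.5338 -0.3144  0.034 ]
 [ 0.564  -0.2151  0.034 ]]
contacts [[ 0.4764 -0.2476  0.014 ]
 [ 0.4958 -0.254   0.014 ]]
[[226, 135], [295, 129], [291, 270], [229, 270]] (array([[ 0.961, -0.272,  0.052],
       [-0.272, -0.962, -0.005],
       [ 0.052, -0.009, -0.999]]), array([ 0.4981, -0.1119,  0.2116]), 'tilt', np.float64(3.0), 'yaw', np.float64(-15.8))
```

move_arm(steps="-1 0 0 0 1.4; -1 -1.03 -2.7 0 0; -1 -1.03 -2.7 0 0; -1 -1.03 -2.7 0 0; -1 -1.03 -2.7 0 0; -1 -1.03 -2.7 0 0; -1 0 0 3 0; -1 0 0 3 0; -1 0 0 3 0; -1 0 0 0.9 0; -1 0 0 0 0; -1 0 0 0 0")

```text
time_s: 9.52
eef_pos: [0.5331, -0.2631, 0.161]
tool_rot: [[-0.955, 0.296, -0.001], [0.296, 0.955, 0.001], [0.001, 0.0, -1.0]]
force: [0.8, 0.2, -6.2]
width: 0.0484
finger_force: 88.2
```

```bash
cat > look.py <<'E'
from h import *
import sys
n=sys.argv[1]
ex,ey=np.array([.955,-.296]),np.array([.296,.955])
m=viewer.camera_model('wrist'); a=viewer.camera('wrist'); b=viewer.camera('side'); t=viewer.camera('top'); s=bot.get_state()
p=np.array(s['eef_pos']); R=np.array(s['tool_rot'])
print(s['time_s'],p.round(4),'bay s,l mm',((p[:2]@ex-.538)*1000).round(1),((p[:2]@ey+.0945)*1000).round(1),'yaw',np.degrees(np.arctan2(-R[1,0],-R[0,0])).round(2),'F',np.round(s['force'],1),'w',s['width'],s['finger_force'])
cv2.imwrite('pics/%s_w.png'%n,a)
try: q=corners(a,(258,200)); print(q.tolist(),*tilt(m,q)[1:])
except Exception as e: print(e)
c=cv2.resize(b[70:190,210:340],(433,400),interpolation=cv2.INTER_CUBIC); d=cv2.resize(a[:,60:420],(365,400))
cv2.imwrite('pics/%s.png'%n,np.hstack([c,d])); cv2.imwrite('pics/%s_t.png'%n,t)
E
python3 look.py A
```

```text
9.6667 [ 0.5348 -0.2646  0.1636] bay s,l mm 51.0 0.1 yaw -17.23 F [ 0.  -0.7 -5.5] w 0.04832416276031875 88.2506811618805
[[226, 128], [295, 128], [291, 270], [228, 269]] [ 0.5059 -0.2534  0.1144] tilt 5.5 yaw -17.6
```

View pics/A.png

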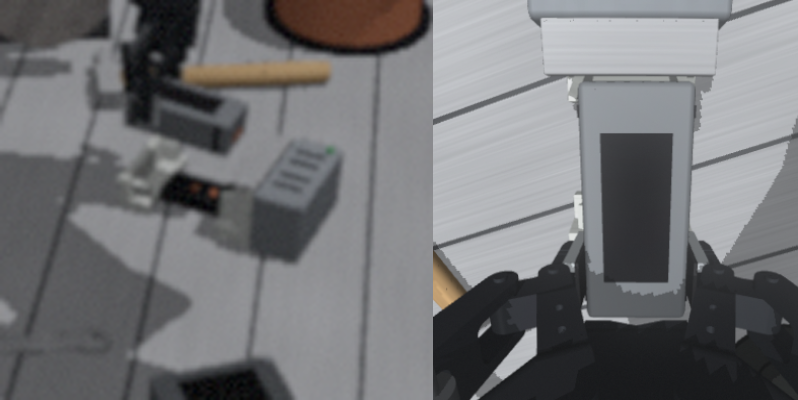

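The side view shows the tilted pack hanging above the bay between the low wall and the lip. In the wrist crop the lip front edge spans (543,77) to (716,77) and the pack's far end spans columns 580 to 695, so I check the lateral alignment numerically.

Run:
```python
from h import *
m=viewer.camera_model('wrist'); ex,ey=np.array([.955,-.296]),np.array([.296,.955])
def f(q,z):
    P=plane(m,[(60+(u-433)/1.0139,v*.96) for u,v in q],z)[:,:2]
    print(((P@ex-.538)*1000).round(1),((P@ey+.0945)*1000).round(1))
f([(543,76),(716,78)],.068); f([(541,20),(718,20)],.068)   # lip
f([(580,88),(695,88)],.110); f([(601,134),(672,134)],.111); f([(603,282),(669,282)],.118) # pack
f([(570,85),(708,85)],.05); f([(576,200)],.034)
```

```text
[-38.9 -37.8] [-51.   46.7]
[-66.5 -66.3] [-49.7  45.7]
[-28.6 -28.5] [-22.3  26.5]
[-10.   -9.9] [-13.8  17.2]
[57.3 57.3] [-14.4  17.3]
[-36.1 -36. ] [-40.   46.9]
[42.2] [-44.2]
```

move_arm(steps="-1 0.5 -0.3 0 0; -1 0 0 1.2 0; -1 0 0 1.2 0; -1 0 0 1.2 0; -1 0 0 0.5 0; -1 0 0 0 0; -1 0 0 0 0", squeeze=30)

```text
time_s: 10.25
eef_pos: [0.527, -0.265, 0.119]
tool_rot: [[-0.955, 0.297, -0.001], [0.297, 0.955, 0.001], [0.001, 0.0, -1.0]]
force: [-0.3, -0.3, -5.6]
width: 0.0485
finger_force: 88.6
```

```bash
python3 look.py B
```

```text
10.4 [ 0.5275 -0.2654  0.12  ] bay s,l mm 44.3 -2.8 yaw -17.27 F [-1.1 -0.2 -6.3] w 0.0489188279501061 88.63768100738525
[[226, 128], [295, 128], [291, 270], [228, 269]] [ 0.4998 -0.2553  0.0724] tilt 5.5 yaw -17.7
```

View pics/B.png

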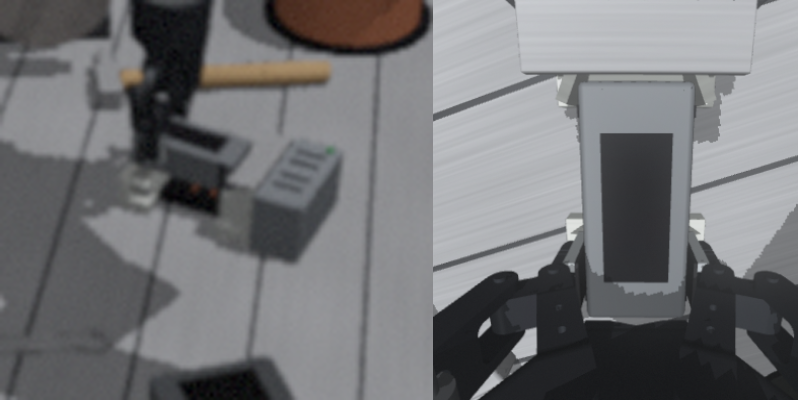

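The cheeks (558/717 and 567/705) and the lip (516 to 757) are now all centred on the pack at column 637, so the alignment is good. The grip is still at 88 N. I will lower until the pack touches the low wall, loosen the fingers slightly so the lip end tips down onto the floor, and grip again gently.

move_arm(steps="-1 0 0 0.2 0; -1 0 0 0.2 0; -1 0 0 0.1 0; -1 0 0 0 0", squeeze=20)

```text
time_s: 10.73
eef_pos: [0.5278, -0.2655, 0.117]
tool_rot: [[-0.955, 0.297, 0.001], [0.297, 0.955, -0.001], [-0.001, -0.0, -1.0]]
force: [-3.3, 1.2, 4.9]
width: 0.0483
finger_force: 90.0
```

move_arm(steps="0.2 0 0 0 0; 0.2 0 0 0 0; 0.2 0 0 0 0; 0.2 0 0 0 0", squeeze=20)

```text
time_s: 11.07
eef_pos: [0.5277, -0.2655, 0.1154]
tool_rot: [[-0.955, 0.297, 0.001], [0.297, 0.955, -0.001], [-0.001, -0.0, -1.0]]
force: [-0.1, 0.6, -0.8]
width: 0.0512
finger_force: 0.0
```

```bash
python3 look.py C
```

```text
11.2167 [ 0.5274 -0.2653  0.115 ] bay s,l mm 44.2 -2.8 yaw -17.27 F [-0.   0.3 -0.2] w 0.0511522874344297 0.0
[[229, 117], [292, 118], [291, 258], [229, 258]] [ 0.4959 -0.2541  0.063 ] tilt 14.2 yaw -17.6
```

move_arm(steps="-1 0 0 0 0; -1 0 0 0 0; -1 0 0 0 0; -1 0 0 -0.1 0; -1 0.4 0 0 0; -1 0.4 0 0 0; -1 0.4 0 0 0; -1 0.3 0 0 0; -1 0 0 0 0", squeeze=20)

```text
time_s: 11.97
eef_pos: [0.5113, -0.2599, 0.1151]
tool_rot: [[-0.955, 0.297, -0.003], [0.297, 0.955, 0.002], [0.003, 0.001, -1.0]]
force: [-0.5, -0.2, -6.4]
width: 0.0495
finger_force: 21.8
```

```bash
python3 look.py D
```

```text
12.1167 [ 0.5126 -0.2606  0.1156] bay s,l mm 28.6 -2.6 yaw -17.28 F [ 0.3 -0.  -4.7] w 0.04955446240852304 21.81007593870163
[[229, 118], [292, 118], [291, 259], [229, 259]] [ 0.4795 -0.2485  0.0634] tilt 14.0 yaw -17.5
```

View pics/D.png

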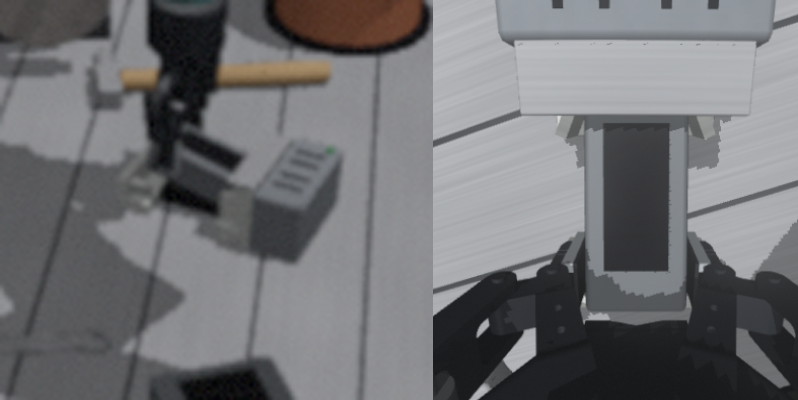

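The lip end is now under the lip, and the lip covers the pack's far end. There is no side force and the tilt is about 14°. I lower the other end in small steps.

move_arm(steps="-1 0 0 0.3 0; -1 0 0 0.3 0; -1 0 0 0.3 0; -1 0 0 0.3 0; -1 0 0 0 0", squeeze=20)

```text
time_s: 12.53
eef_pos: [0.514, -0.2616, 0.1042]
tool_rot: [[-0.955, 0.297, 0.002], [0.297, 0.955, -0.002], [-0.002, -0.001, -1.0]]
force: [3.5, -0.6, 1.0]
width: 0.0498
finger_force: 22.4
```

```bash
python3 look.py E
```

```text
12.6833 [ 0.5133 -0.2613  0.1041] bay s,l mm 29.5 -3.1 yaw -17.27 F [ 2.5 -2.3 -0.2] w 0.04968176318972313 22.317599952220917
[[226, 118], [294, 118], [291, 261], [229, 261]] [ 0.4829 -0.2506  0.056 ] tilt 7.2 yaw -17.3
```

move_arm(steps="-1 -0.1 0 0.3 0; -1 -0.1 0 0.2 0; -1 0 0 0.2 0; -1 0 0 0.1 0; -1 0 0 0 0", squeeze=20)

```text
time_s: 13.1
eef_pos: [0.5152, -0.2617, 0.0971]
tool_rot: [[-0.955, 0.297, 0.001], [0.297, 0.955, -0.001], [-0.001, -0.001, -1.0]]
force: [1.0, -0.1, 6.8]
width: 0.0496
finger_force: 23.3
```

```bash
python3 look.py F
```

```text
13.25 [ 0.5152 -0.2617  0.0971] bay s,l mm 31.5 -2.9 yaw -17.28 F [ 0.9 -1.1  8.4] w 0.04944427720501379 23.255795538425446
[[224, 120], [296, 120], [291, 262], [229, 262]] [ 0.485  -0.251   0.0516] tilt 0.6 yaw -17.3
```

View pics/F.png

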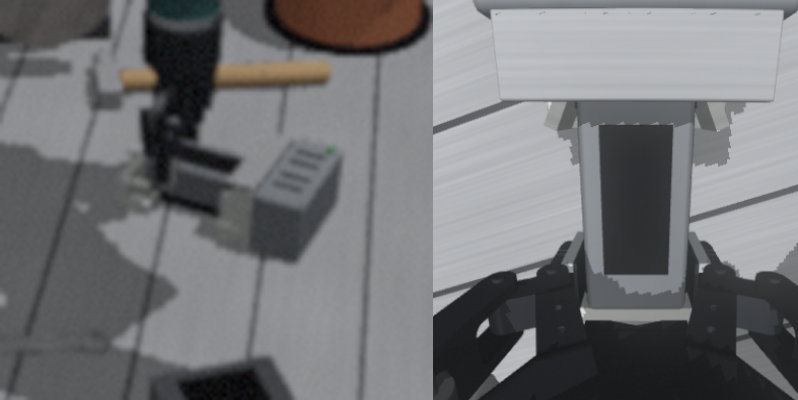

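The pack lies nearly level: tilt is about 0° and the top is at 51.6 mm against 50 mm expected. The low wall is visible beyond its near end. I release and look.

move_arm(steps="0.35 0 0 0 0; 0.35 0 0 0 0; 0.35 0 0 0 0; 0.35 0 0 0 0; 0.35 0 0 -1 0; 0.35 0 0 -2 0; 0.35 0 0 -3 0; 0.35 0 0 -3 0; 0.35 0 0 -3 0; 0.35 0 0 0 0; 0.35 0 0 0 0")

```text
time_s: 14.17
eef_pos: [0.5162, -0.2623, 0.219]
tool_rot: [[-0.955, 0.297, 0.005], [0.297, 0.955, -0.003], [-0.005, -0.002, -1.0]]
force: [-0.5, -0.3, -0.3]
width: 0.058
finger_force: 0.0
```

```bash
python3 look.py G
python3 - <<'E'
from h import *
m=viewer.camera_model('wrist'); a=cv2.imread('pics/G_w.png'); b=cv2.imread('pics/G.png')
print(panel(a,m,(258,200),.05,75))
c=cv2.resize(a[60:330,110:410],(444,400),interpolation=cv2.INTER_CUBIC)
t=cv2.imread('pics/G_t.png')
cv2.imwrite('pics/G2.png',np.hstack([b[:,:350],c]))
E
```

```text
14.3167 [ 0.514  -0.2608  0.2148] bay s,l mm 30.0 -2.4 yaw -17.27 F [ 0.1  0.8 -0.3] w 0.05754131174204526 0.0
OpenCV(4.12.0) /io/opencv/modules/calib3d/src/solvepnp.cpp:835: error: (-215:Assertion failed) ( (npoints >= 4) || (npoints == 3 && flags == SOLVEPNP_ITERATIVE && useExtrinsicGuess) || (npoints >= 3 && flags == SOLVEPNP_SQPNP) ) && npoints == std::max(ipoints.checkVector(2, CV_32F), ipoints.checkVector(2, CV_64F)) in function 'solvePnPGeneric'
Traceback (most recent call last):
  File "h.py", line 14, in panel
    i=l[seed[1],seed[0]]; assert i, g[seed[1],seed[0]]
                                 ^
AssertionError: 126
```

Run:
```python
from h import *
a=cv2.imread('pics/G_w.png'); b=cv2.imread('pics/G.png')
c=cv2.resize(a[60:330,110:410],(444,400),interpolation=cv2.INTER_CUBIC)
cv2.imwrite('pics/G2.png',np.hstack([b[:,:350],c]))
```

```text
(no output)
```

View pics/G2.png

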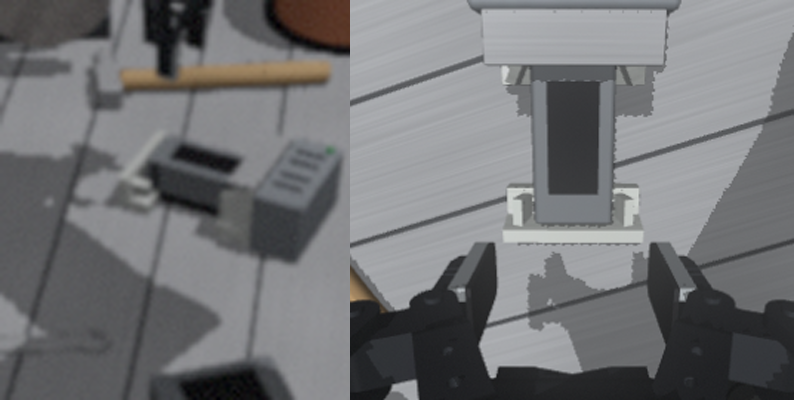

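The pack sits between the cheeks, behind the low wall at (572,235) and under the lip at (573,60). I confirm numerically that it is flat at floor height.

Run:
```python
from h import *
a=cv2.imread('pics/G_w.png'); m=viewer.camera_model('wrist')
q=corners(a,(258,155)); print(q.tolist(),tilt(m,q)[1:],panel(a,m,(258,155),.05,75))
t=viewer.camera_model('top'); T=cv2.imread('pics/G_t.png')
for n,s in (('wide',(263,216)),('short',(235,154))): print(n,panel(T,t,s,.036,60), panel(cv2.imread('pics/top0.png'),t,s,.036,60))
```

```text
[[243, 115], [278, 115], [276, 190], [245, 190]] (array([ 0.482 , -0.2488,  0.0471]), 'tilt', np.float64(0.8), 'yaw', np.float64(-17.3)) (array([ 481.7, -248.8]), array([29.7, 65.7]), np.float32(-17.3))
wide (array([434.3,  66.8]), array([68. , 44.7]), np.float32(24.7)) (array([433.4,  67.2]), array([66.6, 42.4]), np.float32(24.7))
short (array([650.5, 172.7]), array([38.7, 31.2]), np.float32(1.4)) (array([650.5, 172.7]), array([38.7, 31.2]), np.float32(1.4))
```

Flat (tilt under 1°, panel size right for a top at 50 mm), and the other two packs have not moved. I hand the job in.

```bash
python3 -c "
from station import order
print(order.job_done())"
```

```text
the job is handed in; nothing more can be done
None
```

The long narrow pack lies flat in the cradle bay, one end under the lip and the other behind the low wall, released with the gripper clear; the other two packs weren't moved, and I handed the job in at about 14.3 s.

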